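# Fit the worktop lamp's battery and switch it on from below

## Task

Slide the loose battery into the worktop lamp's track from the open front end until it is fully home against the end stop, and let go of it. Then feel for the rocker switch hidden under the front lip of the lamp's hood and push it all the way up to switch the lamp on. Do not push hard against the lamp's housing, and leave the other things on the worktop where they are.

Things in the scene. Friction and masses are not known exactly. Their poses are not given: they have to be found in the camera images.
- lamp: Battery lamp, aluminium and black, fixed on the worktop, turned up to 0.2 rad. Origin on the worktop; x to its back (away from the robot at yaw 0), y to its left, z up. Numbers in all entries are mm in this frame. Right part (y -130): a battery track along x, open only at the front. Left part: a hood, x 30 to 130, y 0 to 200, z 265 to 283, on a back panel at x 108 to 130, open in front and at the sides.
- landing (a point): Middle of the flat landing in front of the track (-105, -130, 10). Landing and track floor are one level bed 10 thick, x -150 to 100, y -178 to -82. Keep the arm clear of the wall cabinet behind and above the lamp: its underside is about 420 above the worktop, and its front runs from world (0.56, 0.13) m at its left end to (0.70, -0.46) m at its right end.
- track_mouth (a point): On the track floor where the straight walls begin (-25, -130, 10). Walls 68 apart run from here to the end stop; in front of here 11 high guides flare out to about 90 apart at x -55. The walls carry lips that leave a slot 50 wide, with 11 clear beneath them, and end at the top at z 27: fingers that hold the battery must stay above that.
- track_end (a point): On the track floor at the face of the end stop (55, -130, 10); the stop is 30 thick and its top is at z 58. With the battery home its leading face is here.
- hood_edge (a point): Middle of the hood's lower front edge (30, 100, 257): a lip 7 thick and 200 wide that comes down to z 257 and hides the rocker switch behind it. Between the hood and a foot plate 9 thick (x 0 to 128) there is only the switch and the back panel.
- rocker_zone (a point): Middle of the strip where the rocker may be (44, 100, 211). Rocker: black paddle 50 wide along y, 52 long, 8 thick, hinged along y at x 88, z 245 and sloping down to its free edge in front. Its middle lies anywhere from y 50 to y 150: not measured, to be found by touch or seen from low down. A fingertip gets under the lip to it tilted about 35 to 45 degrees from vertical.
- switch (a joint): Angle of the rocker, rad: near 0 (up to 0.04) is off, its free edge hanging lowest (x 44, underside z 211); grows as the free edge is pushed up; 0.32 is fully on, at its stop (free edge x 37, underside z 225). Takes about 4 N upward near the free edge and stays where it is left; a push backward does not move it.
- battery: Loose battery pack, about 0.3 kg, the only T-section block: grey body 90 long (x) x 44 wide (y) on a black bottom flange 90 x 64, 8 thick; 66 high in all. Origin: centre of its underside; x along its length, z up. It stands upright on the worktop at the left or the right of the lamp. Both ends are alike: either may go in first. Home means its origin is at lamp frame (10, -130, 10).
- tin_beans: Bystander: low tin, 76 across, 58 high, at the other side of the lamp from the battery; origin under its middle.
- mug: Bystander: orange mug, 101 high; origin under its middle.
- spice_jar: Bystander: small jar with a yellow cap, 42 across, 96 high; origin under its middle.
- lemon: Bystander: lemon, 78 long; origin under its middle.

How it is judged:
On the way, in this order (a step that is already met when the one before it is completed fails the run):
1. the battery is home in the track, at rest and let go of, with the switch still off (x of battery in the frame of lamp above 0.004 m and y of battery in the frame of lamp between -0.135 and -0.125 m and z of battery in the frame of lamp below 0.016 m and angle between the x axis of battery and the x axis of lamp, either way round below 0.08 rad and angle between battery's own z axis and vertical below 0.1 rad and linear speed of battery below 0.02 m/s and contact force between the fingers and battery below 0.2 N and value of joint switch below 0.15 rad), for 0.2 s.
2. the switch is pushed up to on (value of joint switch above 0.27 rad), for 0.2 s.
At the end, for the whole second after the job is handed in: The battery stands upright in the track, its origin within 6 mm of the home position along the track and 5 mm across it, in line within 0.08 rad and at rest; the switch is up (joint above 0.27 of 0.32 rad) (x of battery in the frame of lamp above 0.004 m and y of battery in the frame of lamp between -0.135 and -0.125 m and z of battery in the frame of lamp below 0.016 m and angle between the x axis of battery and the x axis of lamp, either way round below 0.08 rad and angle between battery's own z axis and vertical below 0.1 rad and linear speed of battery below 0.02 m/s and value of joint switch above 0.27 rad); the robot touches nothing.
It fails at once if the housing of the lamp is pressed by the fingers with more than 40 N (contact force between the fingers and lamp above 40 N).
It fails at once if another thing on the worktop (tin, mug, jar or lemon) is moved by more than 40 mm (distance of any of tin_beans, mug, spice_jar, lemon from where it was at the start of the episode above 0.04 m).
It also fails if it takes over 72 s, if anything falls off the work surface, if the arm or the gripper's body presses on something with over 40 N, if the wrist force passes 120 N, or if a joint passes its speed limit or range.

## Robot

A 6-joint arm with a two-finger parallel gripper is mounted at the origin on a cart in front of the work surface, level with it; the furniture and walls round the work are solid. World frame = base frame: x ahead of the robot, y to its left, z up, the work surface at z = 0. Lengths are in m, angles in rad, forces in N, time in s.
With the tool pointing down it reaches from about 0.35 to 0.725 m from the base axis. Payload 4.3 kg.
Tool frame: the origin (TCP) lies between the finger pads; the fingertips stand 8 mm ahead of it and the grasp point (between the pads) lies 11 mm behind it; z points along the fingers, y is the line along which they close (so a half turn about z gives the same grasp; the last joint's range is limited). The gripper opens to 85 mm and grips with 20 to 120 N. Pads are 22 mm wide; open, the fingers measure 114 mm over their backs; the gripper's body (76 mm by 85 mm) begins 54 mm behind the grasp point. The pads swing forward as they close: fully open they stand 13 mm farther back than shut.
Start: joints at [1.163, 0.377, 0.081, 1.274, 0, 1.46], TCP at [0.169, 0.55, 0.239] pointing down, gripper open.
Joint ranges: [-2.72, 2.72], [-0.84, 1.66], [-1.02, 1.22], [-1.77, 2.12], [-1.37, 1.28], [-3.14, 3.14]. Speed limits (rad/s): [2.57, 2.57, 3.14, 3.14, 3.14, 3.14].

## Interface

Orientations are given as a unit quaternion [x, y, z, w].
In Python, from rig import ctrl gives the robot as it stands.
- The arm moves only by the tool drive_tool, never from a script. Its argument "deltas" is text: rows parted by semicolons, each of 7 numbers parted by spaces: the turn, a rotation vector about the tool's x, y, z in rad, then the shift along the tool's x, y, z in mm, then the closure in counts, from 0 (fully open) to 255 (shut). A call has 1 to 8 rows; each row is the pose to reach, as a shift and turn from the pose commanded when the call began, along the tool's axes at that moment; what a row does not reach only later rows make up. A row lasts 1/10 s, in which the tool goes at most 50 mm and 8.59 degrees, less where a joint would pass 70% of its speed; a pose out of reach is approached as far as the arm can. A call with a gripper value outside its range is refused whole. The fingers move at their own pace and stop on an object; the grip force is fixed at half the most. Time passes only in rows, so rows that repeat a pose let the fingers close. It gives the time, the measured TCP pose, the force, the opening and the grip force at its end, in the units of the state.
- ctrl.get_obs(): the state, without advancing time (a new reading comes with each control period).
- ctrl.get_image(name): name is "side" or "top"; returns a dict with "frame" (420x560x3 uint8, red, green, blue), "fovy" (degrees; the focal length in pixels is half the picture's height over the tangent of half this angle, whatever the lens; pixels are square), "cx", "cy" (the principal point, pixels), "rvec" (rotation vector, rad) and "tvec" (3), from world to camera coordinates, as OpenCV has them. Camera axes: x right, y down, z forward; pixel columns grow to the right and rows downward; lengths in m; the calibration is good to about 2 mm. A picture is of the moment at which its call begins. There is no depth.
- ctrl.sign_off(): hands the job in; it is judged then, once.
The state is a dict: "t": time; "q": joint angles; "dq": joint speeds; "effort": joint torques, N m; "tcp_pos": TCP position; "orientation": TCP orientation; "ft_force": force on the tool from outside, world axes, zero at the start; "ft_torque": the same for the moment, N m; "gripper_width": opening from 0.0 (shut) to 1.0 (fully open); "grip_force": force on a finger pad.
Only numpy, scipy, OpenCV 4.12 (cv2) and the standard library are available. Lean on these libraries where they do the work, as an engineer would, in place of code of your own. Each camera call takes 0.05 s, during which the arm holds its last target. There are 200 camera calls.

## Working session

There is one attempt and no reset: what is moved stays moved. The work goes in short steps, Python scripts to look and compute and a tool call to move; the robot and the scene stay as the last step left them, time stands still between calls to the robot, and variables do not carry over. Pictures are saved under pics/ and viewed, at most 10 in all, crops included, and the job is handed in when it is done.

Besides the shell and the picture viewer there is one more tool, called after "Request:" as a command line: name --argument value ..., lists and objects as JSON in quotes. drive_tool: Moves the arm, as the interface text tells. Its arguments: {"type":"object","properties":{"deltas":{"type":"string"}},"required":["deltas"]}

```bash
mkdir -p pics
cat > h.py <<'E'
import numpy as np, cv2
from rig import ctrl
from scipy.spatial.transform import Rotation as R
def grab(n):
    d=ctrl.get_image(n); np.save('/tmp/'+n+'.npy',d,allow_pickle=True); return d
def load(n): return np.load('/tmp/'+n+'.npy',allow_pickle=True).item()
def K(d):
    h=d['frame'].shape[0]; f=h/2/np.tan(np.radians(d['fovy'])/2)
    return f
def ray(d,u,v):
    Rm=cv2.Rodrigues(np.array(d['rvec'],float))[0]; t=np.array(d['tvec'],float).ravel()
    f=K(d); c=-Rm.T@t; r=Rm.T@np.array([(u-d['cx'])/f,(v-d['cy'])/f,1]); return c,r/np.linalg.norm(r)
def onz(d,u,v,z):
    c,r=ray(d,u,v); return c+r*(z-c[2])/r[2]
def tri(d1,p1,d2,p2):
    c1,r1=ray(d1,*p1); c2,r2=ray(d2,*p2)
    s=np.linalg.lstsq(np.c_[r1,-r2],c2-c1,rcond=None)[0]
    a,b=c1+s[0]*r1,c2+s[1]*r2; return (a+b)/2,np.linalg.norm(a-b)
def proj(d,P):
    Rm=cv2.Rodrigues(np.array(d['rvec'],float))[0]; q=Rm@np.array(P)+np.array(d['tvec'],float).ravel(); f=K(d)
    return q[0]/q[2]*f+d['cx'],q[1]/q[2]*f+d['cy']
E
python3 - <<'E'
from h import *
for n in('side','top'):
    d=grab(n); c,r=ray(d,d['cx'],d['cy']); print(n,d['fovy'],d['cx'],d['cy'],c.round(3),r.round(3))
    cv2.imwrite(f'pics/{n}0.png',cv2.resize(d['frame'][:,:,::-1],(800,600)))
o=ctrl.get_obs();print(o)
E
```

```text
side 53.60091036056649 282.9445921196103 213.65560939763017 [-0.056 -1.143  0.653] [ 0.43   0.825 -0.366]
top 57.30153000247688 284.31773158170313 207.8053862300772 [ 0.451 -0.078  1.48 ] [ 0.039  0.012 -0.999]
{'t': 0.1, 'q': array([1.16266660e+00, 3.78019305e-01, 7.97569563e-02, 1.27437077e+00,
       9.14953479e-06, 1.46048976e+00]), 'dq': array([-6.52322287e-05, -1.82389896e-03,  1.87268526e-03, -1.45424454e-04,
       -1.09127811e-03, -6.24129647e-04]), 'effort': array([ 1.08154065e-03, -4.64694035e+01,  2.70582998e+01,  1.20064555e-02,
       -1.49682551e-04,  1.01286122e-05]), 'tcp_pos': array([0.16849814, 0.54916833, 0.23843656]), 'orientation': array([ 1.48361787e-01,  9.88932726e-01, -8.86540168e-04, -2.39829630e-04]), 'ft_force': array([-0.08431359,  0.31531203,  0.32391647]), 'ft_torque': array([-0.08546832,  0.09518903,  0.01645897]), 'grip_force': 0.0, 'gripper_width': 1.0030903229595722}
```

View pics/side0.png

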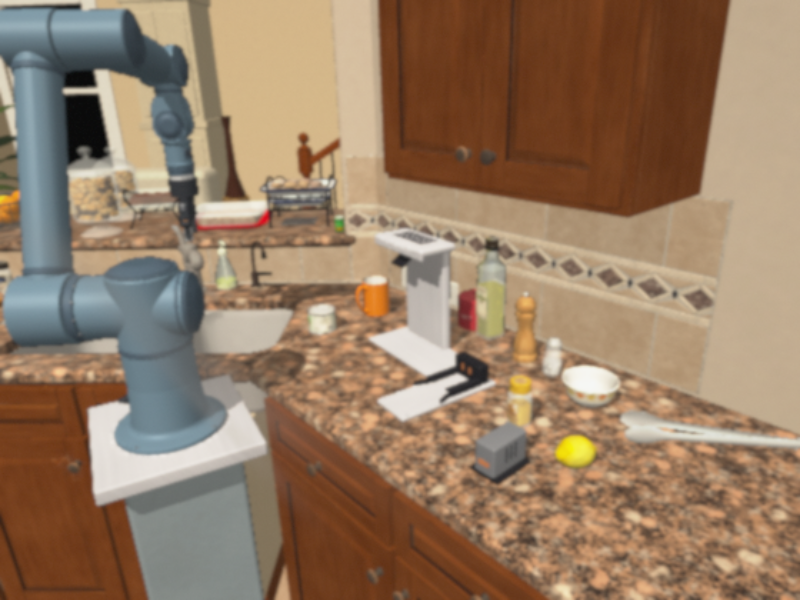

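View pics/top0.png

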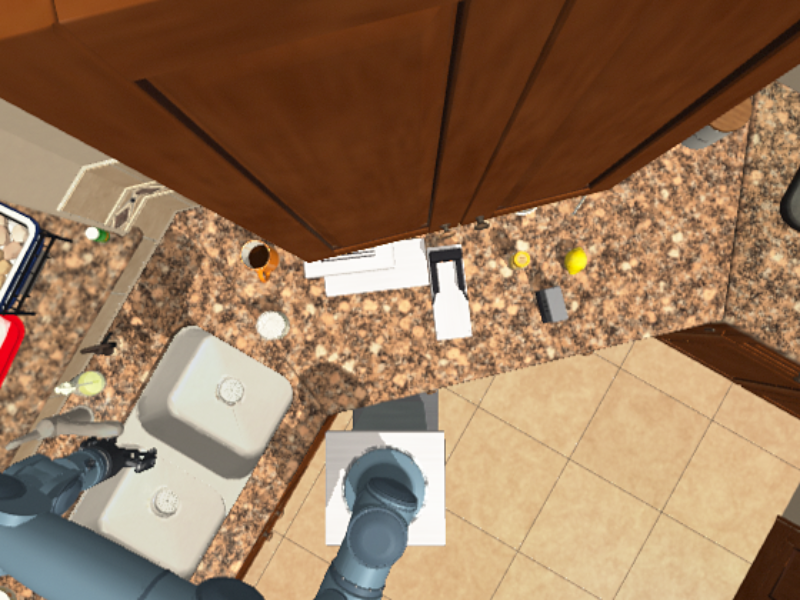

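The side view shows the battery at (500,452), landing at (415,398), hood at (415,242) with the dark rocker at (400,260), jar (520,400) and lemon (575,450). The top view shows the battery at (552,305), landing (452,315), hood (350,262), jar (521,260), lemon (575,260), tin (272,325) and mug (260,258).

Run:
```python
from h import *
s=load('side')['frame'];t=load('top')['frame']
# crops, 4x: side [v 150:345,u 245:445] 
a=cv2.resize(s[150:345,245:445],None,fx=4,fy=3,interpolation=cv2.INTER_CUBIC)[:,:,::-1]
a=cv2.resize(s[150:350,250:450],(600,600),interpolation=cv2.INTER_CUBIC)[:,:,::-1]
cv2.imwrite('pics/sc.png',a)
b=cv2.resize(t[155:255,205:425],(792,360),interpolation=cv2.INTER_CUBIC)[:,:,::-1]
cv2.imwrite('pics/tc.png',b)
```

```text
(no output)
```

View pics/sc.png

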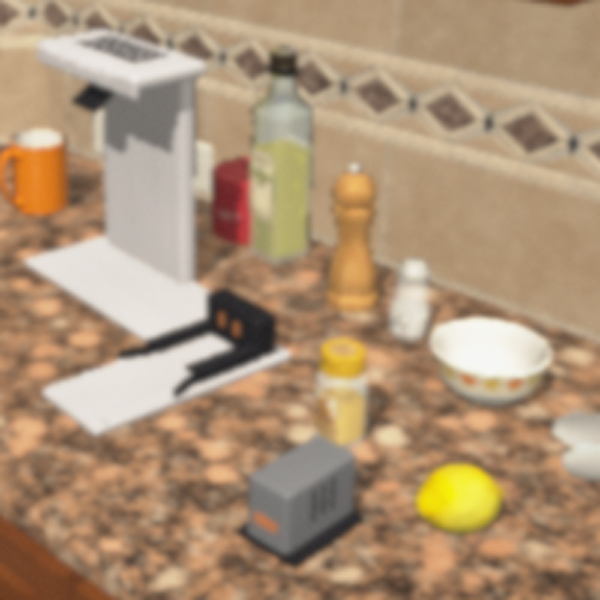

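View pics/tc.png

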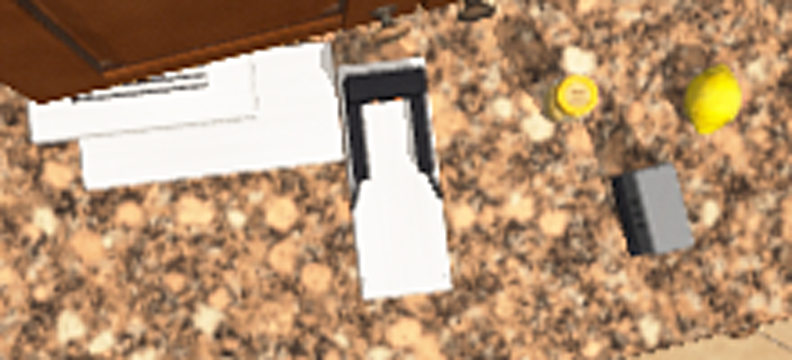

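Side crop: battery top around (300,465), stop and track seen, and the rocker paddle hangs below the lip with free edge from (73,98) to (93,108). Top crop: battery top corners (634,172), (676,163), (694,247), (653,252); landing front corners (363,299), (452,290); hood front edge (31,143)-(258,117).

```bash
cat >> h.py <<'E'
def sc(u,v): return (250+u/3-.33,150+v/3-.33)
def tc(u,v): return (205+u/3.6-.36,155+v/3.6-.36)
E
python3 - <<'E'
from h import *
s=load('side');t=load('top')
# top face of battery by mask refinement
f=t['frame'][195:230,370:402].astype(int); m=(f.max(2)-f.min(2)<25)&(f.mean(2)>75)&(f.mean(2)<190)
n,l,st,c=cv2.connectedComponentsWithStats(m.astype(np.uint8)); k=1+st[1:,4].argmax(); ys,xs=np.where(l==k)
r=cv2.minAreaRect(np.c_[xs+370,ys+195].astype(np.float32)); print('mask rect',r,st[k])
P=[onz(t,*p,.066) for p in cv2.boxPoints(r)]; P=np.array(P); print(P.round(3)); print('size',np.linalg.norm(P[1]-P[0]),np.linalg.norm(P[2]-P[1]),'ctr',P.mean(0))
print('tri top ctr',tri(t,r[0],s,sc(302,465)))
hc=[(634,172),(676,163),(694,247),(653,252)]; H=np.array([onz(t,*tc(*p),.066) for p in hc]);print('hand',H.round(3),H.mean(0))
A=onz(t,*tc(363,299),.01);B=onz(t,*tc(452,290),.01); print('landing',A,B,np.linalg.norm(A-B))
print('landing tri',tri(t,tc(363,299),s,sc(43,393)),tri(t,tc(452,290),s,sc(97,432)))
C=onz(t,*tc(31,143),.283);D=onz(t,*tc(258,117),.283);print('hood',C,D,np.linalg.norm(C-D))
print('hoodtri',tri(t,tc(31,143),s,sc(40,55)),tri(t,tc(258,117),s,sc(135,85)))
E_=onz(t,*tc(340,68),.058);F=onz(t,*tc(424,58),.058); print('stop back',E_,F)
for nm,a,b in(('land',A,B),('hood',C,D)): 
    e=a-b; print(nm,'yaw',np.arctan2(-e[0],e[1]))
Fp=onz(t,*tc(85,188),.009);Fq=onz(t,*tc(345,161),.009); e=Fp-Fq; print('foot',Fp,Fq,np.arctan2(-e[0],e[1]))
E
```

```text
mask rect ((388.8269348144531, 212.13458251953125), (24.514516830444336, 12.551432609558105), 78.69007110595703) [ 11   5  17  26 286]
[[ 0.528 -0.414  0.066]
 [ 0.537 -0.459  0.066]
 [ 0.448 -0.475  0.066]
 [ 0.44  -0.43   0.066]]
size 0.04605665492488764 0.0897808152509879 ctr [ 0.48821314 -0.44455144  0.066     ]
tri top ctr (array([ 0.48831203, -0.44489693,  0.06504775]), np.float64(0.0003087643460113888))
hand [[ 0.524 -0.416  0.066]
 [ 0.533 -0.458  0.066]
 [ 0.447 -0.475  0.066]
 [ 0.442 -0.434  0.066]] [ 0.4866539  -0.44572434  0.066     ]
landing [ 0.39342443 -0.14075762  0.01      ] [ 0.40261985 -0.23500863  0.01      ] 0.09469851504559969
landing tri (array([ 0.39427827, -0.1413539 ,  0.00666471]), np.float64(0.002167128274371059)) (array([ 0.40449649, -0.23602736,  0.00932009]), np.float64(0.004242474155747263))
hood [0.54030823 0.15843881 0.283     ] [ 0.56199588 -0.03898889  0.283     ] 0.19861533349090815
hoodtri (array([0.54486421, 0.16016164, 0.26635112]), np.float64(0.007325049392394763)) (array([ 0.56369084, -0.03932955,  0.2761908 ]), np.float64(0.0023997874113082505))
stop back [ 0.63318824 -0.11640974  0.058     ] [ 0.64308008 -0.20306371  0.058     ]
land yaw 0.09725533809750063
hood yaw 0.10941241425189907
foot [0.51245136 0.15472273 0.009     ] [ 0.54002424 -0.12252021  0.009     ] 0.09912789431919634
```

```bash
cat >> h.py <<'E'
O=np.array([.533,-.043,0]); YAW=.105
LR=R.from_euler('z',YAW)
def L(p): return O+LR.apply(np.array(p)/1000.)   # lamp mm -> world
def down(axisyaw,tilt=0.):  # tool down, y across a thing whose axis has this yaw; tilt swings the fingertips toward +x of that axis
    return R.from_euler('z',axisyaw)*R.from_euler('y',-tilt)*R.from_matrix(np.array([[-1,0,0],[0,1,0],[0,0,-1]]).T)
def plan(targets):
    o=ctrl.get_obs(); p=o['tcp_pos']; r=R.from_quat(o['orientation'])
    print('q',o['q'].round(2),'p',p.round(4),'F',o['ft_force'].round(1),'w',round(o['gripper_width'],3),'t',round(o['t'],2))
    for P,T in targets:
        print((r.inv()*T).as_rotvec().round(3), (r.inv().apply(np.array(P)-p)*1000).round(1))
E
python3 - <<'E'
from h import *
plan([((.40,0,.26),down(.0)),((.487,-.445,.20),down(.18))])
s=load('side');n=LR.apply([1,0,0])
for p in((73,98),(93,108),(83,103)):
    c,r=ray(s,*sc(*p)); P=c+r*((L([44,0,0])-c)@n)/(r@n); print('rocker lamp mm',(LR.inv().apply(P-O)*1000).round(1))
E
```

```text
q [1.16 0.38 0.08 1.27 0.   1.46] p [0.1685 0.5492 0.2384] F [-0.1  0.3  0.3] w 1.003 t 0.1
[-0.002 -0.    -0.298] [-382.5 -457.1  -20.8]
[-0.002 -0.001 -0.478] [-596.2 -856.9   39.9]
rocker lamp mm [ 44.  141.7 225.4]
rocker lamp mm [ 44.  100.  223.6]
rocker lamp mm [ 44.  120.6 224.5]
```

Request:
drive_tool --deltas "0 0 -0.03 -32 -38 -4 0; 0 0 -0.06 -64 -76 -8 0; 0 0 -0.09 -96 -114 -12 0; 0 0 -0.12 -128 -152 -16 0; 0 0 -0.16 -160 -190 -20 0; 0 0 -0.2 -191 -229 -20 0; 0 0 -0.23 -223 -267 -20 0; 0 0 -0.26 -255 -305 -20 0"

```text
t: 0.9
tcp_pos: [0.323, 0.1814, 0.2592]
orientation: [0.018, 1.0, 0.0, 0.0]
ft_force: [1.3, -0.1, 0.3]
gripper_width: 0.996
grip_force: 0.0
```

Run:
```python
from h import *
plan([((.40,0,.26),down(.0)),((.487,-.445,.20),down(.18))])
```

```text
q [ 0.34 -0.04 -0.38  1.24  0.    0.38] p [0.323  0.1814 0.2592] F [ 1.3 -0.1  0.3] w 0.996 t 0.9
[ 0.     0.    -0.036] [ -83.5 -178.6   -0.8]
[ 0.     0.    -0.216] [-186.4 -620.1   59.1]
```

Request:
drive_tool --deltas "0 0 -0.03 -20 -45 0 0; 0 0 -0.06 -45 -88 0 0; 0 0 -0.08 -65 -133 0 0; 0 0 -0.1 -80 -180 0 0; 0 0 -0.12 -90 -228 0 0; 0 0 -0.14 -100 -276 0 0; 0 0 -0.16 -112 -324 0 0; 0 0 -0.17 -125 -372 0 0"

```text
t: 1.7
tcp_pos: [0.4335, -0.1951, 0.259]
orientation: [-0.066, 0.998, 0.0, -0.0]
ft_force: [0.7, 0.7, 0.4]
gripper_width: 1.001
grip_force: 0.0
```

Run:
```python
from h import *
plan([((.488,-.445,.20),down(.18)),((.488,-.445,.042),down(.18))])
```

```text
q [-0.56  0.17 -0.15  1.25  0.   -0.69] p [ 0.4335 -0.1951  0.259 ] F [0.7 0.7 0.4] w 1.001 t 1.7
[ 0.001 -0.    -0.048] [ -21.2 -254.9   58.8]
[ 0.001 -0.    -0.048] [ -21.2 -255.   216.8]
```

Request:
drive_tool --deltas "0 0 -0.02 -5 -45 12 0; 0 0 -0.04 -10 -90 24 0; 0 0 -0.05 -15 -135 36 0; 0 0 -0.05 -18 -180 48 0; 0 0 -0.05 -20 -222 60 0; 0 0 -0.05 -21 -250 75 0; 0 0 -0.05 -21 -255 100 0; 0 0 -0.05 -21 -255 140 0"

```text
t: 2.5
tcp_pos: [0.4894, -0.4463, 0.1199]
orientation: [-0.09, 0.996, -0.002, 0.002]
ft_force: [0.3, -0.7, 0.2]
gripper_width: 1.003
grip_force: 0.0
```

Request:
drive_tool --deltas "0 0 0 0 0 40 0; 0 0 0 0 0 70 0; 0 0 0 0 0 82 0; 0 0 0 0 0 82 0"

```text
t: 2.9
tcp_pos: [0.4869, -0.4415, 0.0349]
orientation: [-0.091, 0.996, 0.002, -0.002]
ft_force: [0.4, 0.1, -0.3]
gripper_width: 0.998
grip_force: 0.0
```

Run:
```python
from h import *
plan([((.488,-.445,.036),down(.18))])
for n in('side','top'): grab(n)
s=load('side')['frame'];t=load('top')['frame']
a=cv2.resize(s[240:360,290:430],(560,480),interpolation=cv2.INTER_CUBIC)
b=cv2.resize(t[150:270,300:440],(233*2,400),interpolation=cv2.INTER_CUBIC)
im=np.zeros((480,800,3),np.uint8); im[:,:466]=cv2.resize(a,(466,400))[:1].repeat(480,0)*0; 
im[:400,:400]=cv2.resize(a,(400,400)); im[:400,400:]=cv2.resize(b,(400,400))
cv2.imwrite('pics/g1.png',im[:400,:,::-1])
```

```text
q [-0.83  0.67  0.01  0.92  0.   -1.02] p [ 0.4869 -0.4415  0.0349] F [ 0.4  0.1 -0.3] w 0.998 t 2.9
[ 0.004 -0.003  0.002] [-0.5 -3.6 -1.1]
```

View pics/g1.png

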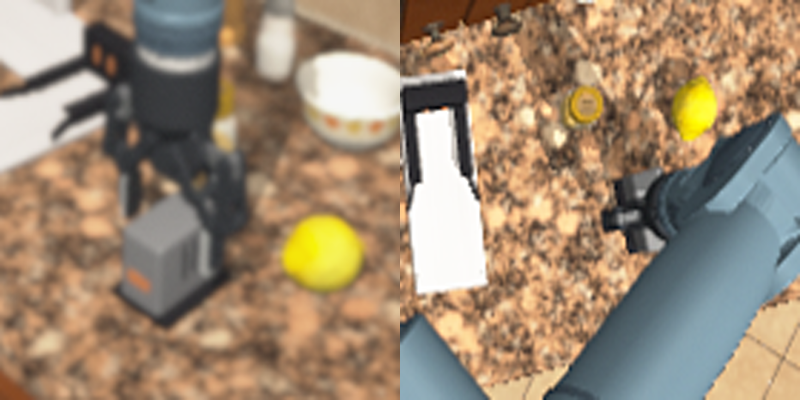

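The fingers straddle the battery at (175,255) in the left half; the lemon and jar are clear. I'll close.

Request:
drive_tool --deltas "0 0 0 0 -3 0 150; 0 0 0 0 -3 0 200; 0 0 0 0 -3 0 200; 0 0 0 0 -3 0 200; 0 0 0 0 -3 0 200; 0 0 0 0 -3 0 200"

```text
t: 3.6
tcp_pos: [0.4899, -0.4471, 0.0391]
orientation: [-0.091, 0.996, -0.001, 0.001]
ft_force: [-0.0, 0.1, 5.2]
gripper_width: 0.512
grip_force: 61.2
```

Run:
```python
from h import *
p=L([-105,-130,0]); print(p)
y=.105
plan([((.47,-.40,.10),down(.15)),((p[0],p[1],.10),down(y)),((p[0],p[1],.048),down(y))])
```

```text
[ 0.44220321 -0.18328879  0.        ]
q [-0.84  0.67  0.03  0.93  0.   -1.02] p [ 0.4899 -0.4471  0.0391] F [-0.   0.1  5.2] w 0.512 t 3.6
[-0.003  0.002  0.032] [ 10.9  49.8 -61.1]
[-0.003  0.002  0.077] [ -1.1 268.  -61.7]
[-0.003  0.002  0.077] [ -1.  268.1  -9.7]
```

Request:
drive_tool --deltas "0 0 0 0 0 -20 200; 0 0 0 0 10 -45 200; 0 0 0.01 0 40 -60 200; 0 0 0.02 0 80 -60 200; 0 0 0.04 0 120 -60 200; 0 0 0.05 0 160 -60 200; 0 0 0.06 0 200 -60 200; 0 0 0.077 0 235 -60 200"

```text
t: 4.4
tcp_pos: [0.4449, -0.2126, 0.0968]
orientation: [-0.052, 0.999, 0.001, -0.001]
ft_force: [1.0, -0.1, -2.6]
gripper_width: 0.51
grip_force: 61.3
```

Request:
drive_tool --deltas "0 0 0 -1 20 0 200; 0 0 0 -2 32 0 200; 0 0 0 -2 32 0 200; 0 0 0 -2 32 0 200"

```text
t: 4.8
tcp_pos: [0.4454, -0.1838, 0.0974]
orientation: [-0.053, 0.999, -0.0, 0.0]
ft_force: [0.2, 0.4, -2.2]
gripper_width: 0.507
grip_force: 61.2
```

Run:
```python
from h import *
p=L([-105,-130,0])
plan([((p[0],p[1],.10),down(YAW)),((p[0],p[1],.049),down(YAW))])
for n in('side','top'): grab(n)
s=load('side')['frame'];t=load('top')['frame']
a=cv2.resize(s[210:310,240:340],(400,400),interpolation=cv2.INTER_CUBIC)
b=cv2.resize(t[160:260,270:370],(400,400),interpolation=cv2.INTER_CUBIC)
cv2.imwrite('pics/g2.png',np.hstack([a,b])[:,:,::-1])
```

```text
q [-0.52  0.29 -0.43  0.85 -0.   -0.63] p [ 0.4454 -0.1838  0.0974] F [ 0.2  0.4 -2.2] w 0.507 t 4.8
[-0.001  0.     0.   ] [ 3.1  0.8 -2.6]
[-0.001  0.     0.   ] [ 3.1  0.8 48.4]
```

View pics/g2.png

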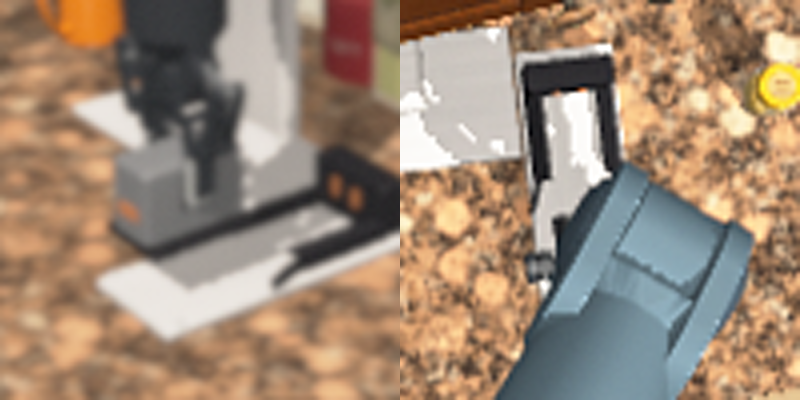

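Battery is held level, over the landing and in line with the track (left half, 175,190); the slot centre is near (570,92) on the right half. I'll lower it while checking the track centreline.

Request:
drive_tool --deltas "0 0 0 2 1 20 200; 0 0 0 3 1 36 200; 0 0 0 3 1 44 200; 0 0 0 3 1 46 200; 0 0 0 3 1 46 200"

```text
t: 5.4
tcp_pos: [0.442, -0.1828, 0.0513]
orientation: [-0.052, 0.999, 0.0, -0.0]
ft_force: [-1.5, 0.3, -1.8]
gripper_width: 0.512
grip_force: 61.1
```

Run:
```python
from h import *
t=load('top');g=t['frame'].max(2).astype(int)
for v in range(176,206,3):
    row=g[v,296:330]; dark=row<70
    print(v,''.join('#' if x<70 else ('.' if x>130 else '-') for x in row), end=' ')
    w=np.where(row[6:30]>95)[0]
    # slot edges: bright run between dark runs
    runs=[];i=0
    d=np.where(dark)[0]
    if len(d):
        gaps=np.where(np.diff(d)>5)[0]
        for k in gaps:
            a,b=d[k]+1+296,d[k+1]-1+296
            P=onz(t,(a+b)/2,v,.027); print(a,b,(LR.inv().apply(P-O)*1000).round(1),end=' ')
    print()
plan([(L([-105,-130,49]),down(YAW))])
```

```text
176 ..-..######################-..-... 
179 ....-######################-...... 
182 .....########-####-..--####....... 314 318 [  56.7 -144.9   27. ] 
185 ...-.####-.............####....... 305 318 [  47.2 -126.7   27. ] 
188 .....-####.............-###-...... 306 319 [  35.5 -129.2   27. ] 
191 ......####..............###-...... 306 319 [  24.2 -127.9   27. ] 
194 ....-.####-.............####-..... 306 319 [  12.9 -126.6   27. ] 
197 ......-####.............-###-..... 307 320 [   1.1 -129.1   27. ] 
200 -----..####-.............####---.- 307 320 [ -10.2 -127.9   27. ] 
203 ----...####-...............#--.--- 307 322 [ -21.9 -130.4   27. ] 
q [-0.52  0.34 -0.51  0.73  0.   -0.63] p [ 0.442  -0.1828  0.0513] F [-1.5  0.3 -1.8] w 0.512 t 5.4
[ 0.  0. -0.] [-0.2 -0.6  2.3]
```

Request:
drive_tool --deltas "0 0 0 0 0 1 200; 0 0 0 0 0 2 200; 0 0 0 0 0 2 200"

```text
t: 5.7
tcp_pos: [0.4421, -0.1824, 0.0496]
orientation: [-0.053, 0.999, -0.0, 0.0]
ft_force: [-0.7, -0.3, -2.8]
gripper_width: 0.508
grip_force: 61.1
```

Request:
drive_tool --deltas "0 0 0 -10 0 0 200; 0 0 0 -20 0 0 200; 0 0 0 -30 0 0 200; 0 0 0 -40 0 0 200; 0 0 0 -50 0 0 200; 0 0 0 -50 0 0 200"

```text
t: 6.3
tcp_pos: [0.4936, -0.1771, 0.0494]
orientation: [-0.053, 0.999, -0.0, 0.001]
ft_force: [-0.0, -0.7, -2.0]
gripper_width: 0.508
grip_force: 61.1
```

Request:
drive_tool --deltas "0 0 0 -10 0 0 200; 0 0 0 -20 0 0 200; 0 0 0 -30 0 0 200; 0 0 0 -40 0 0 200; 0 0 0 -50 0 0 200; 0 0 0 -55 0 0 200; 0 0 0 -57 0 0 200"

```text
t: 7.0
tcp_pos: [0.549, -0.171, 0.0492]
orientation: [-0.053, 0.999, -0.0, 0.0]
ft_force: [0.2, -0.1, -3.2]
gripper_width: 0.51
grip_force: 61.1
```

Request:
drive_tool --deltas "0 0 0 -3 0 0 200; 0 0 0 -5 0 0 200; 0 0 0 -5 0 0 200"

```text
t: 7.3
tcp_pos: [0.5532, -0.1705, 0.0493]
orientation: [-0.053, 0.999, 0.0, 0.0]
ft_force: [0.0, 0.3, -2.1]
gripper_width: 0.508
grip_force: 61.1
```

Request:
drive_tool --deltas "0 0 0 -2 0 0 200; 0 0 0 -3 0 0 200; 0 0 0 -3 0 0 200"

```text
t: 7.6
tcp_pos: [0.5563, -0.1702, 0.0493]
orientation: [-0.053, 0.999, 0.0, 0.0]
ft_force: [-0.2, 0.9, -2.6]
gripper_width: 0.511
grip_force: 61.1
```

Request:
drive_tool --deltas "0 0 0 -1 0 0 200; 0 0 0 -2 0 0 200; 0 0 0 -2 0 0 200"

```text
t: 7.9
tcp_pos: [0.5583, -0.17, 0.0493]
orientation: [-0.053, 0.999, 0.0, 0.0]
ft_force: [0.1, 0.3, -3.2]
gripper_width: 0.51
grip_force: 61.1
```

Request:
drive_tool --deltas "0 0 0 -1 0 0 200; 0 0 0 -2 0 0 200; 0 0 0 -2 0 0 200"

```text
t: 8.2
tcp_pos: [0.5588, -0.1698, 0.0492]
orientation: [-0.052, 0.999, -0.0, -0.001]
ft_force: [-5.4, -1.4, 1.9]
gripper_width: 0.512
grip_force: 61.0
```

Request:
drive_tool --deltas "0 0 0 -1 0 0 200; 0 0 0 -2 0 0 200; 0 0 0 -2 0 0 200"

```text
t: 8.5
tcp_pos: [0.5589, -0.1697, 0.0493]
orientation: [-0.052, 0.999, -0.0, -0.003]
ft_force: [-10.6, -1.6, 7.6]
gripper_width: 0.51
grip_force: 61.2
```

Request:
drive_tool --deltas "0 0 0 0 0 0 100; 0 0 0 0 0 0 0; 0 0 0 0 0 0 0; 0 0 0 0 0 0 0; 0 0 0 0 0 0 0; 0 0 0 0 0 0 0"

```text
t: 9.1
tcp_pos: [0.5623, -0.1695, 0.0493]
orientation: [-0.053, 0.999, 0.0, 0.0]
ft_force: [0.1, -0.2, 0.6]
gripper_width: 1.004
grip_force: 0.0
```

Request:
drive_tool --deltas "0 0 0 0 0 -20 0; 0 0 0 0 0 -50 0; 0 0 0 20 0 -70 0; 0 0 0 60 0 -80 0; 0 0 0 110 0 -90 0; 0 0 0 160 0 -90 0; 0 0 0 160 0 -90 0"

```text
t: 9.8
tcp_pos: [0.3953, -0.1838, 0.1377]
orientation: [-0.051, 0.999, 0.002, -0.004]
ft_force: [0.4, 0.0, -0.5]
gripper_width: 1.0
grip_force: 0.0
```

Run:
```python
from h import *
plan([])
for n in('side','top'): grab(n)
s=load('side')['frame'];t=load('top')['frame']
a=cv2.resize(s[150:290,230:370],(560,560),interpolation=cv2.INTER_CUBIC)
b=cv2.resize(t[160:240,280:360],(240,240),interpolation=cv2.INTER_CUBIC)
im=np.zeros((560,800,3),np.uint8); im[:,:560]=a; im[:240,560:]=b
cv2.imwrite('pics/g3.png',im[:,:,::-1])
```

```text
q [-0.58  0.17 -0.47  0.94 -0.   -0.68] p [ 0.3953 -0.1838  0.1377] F [ 0.4  0.  -0.5] w 1.0 t 9.8
```

View pics/g3.png

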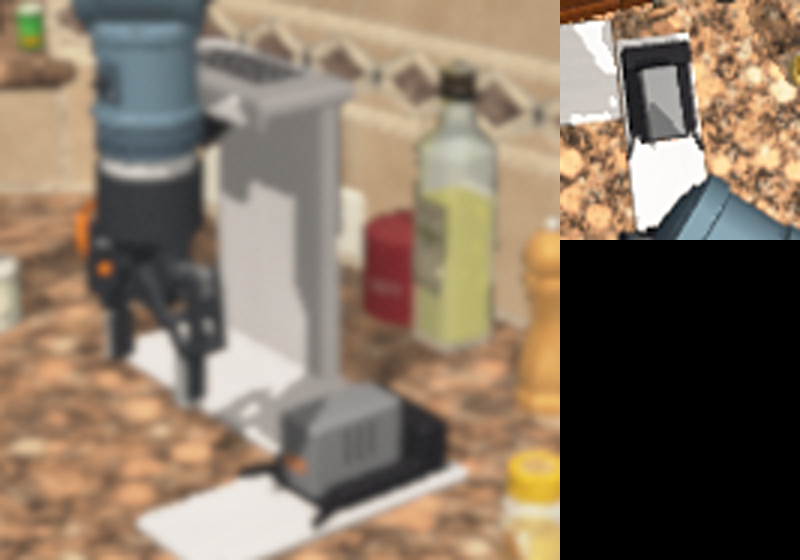

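Battery sits home against the stop in the track (left part, 345,435; top inset 660,100), flush and in line. Now refine the rocker location from the first side picture and plan the switch approach.

```bash
sed -i 's/^O=.*YAW/O=np.array([.534,-.0417,0]); YAW/' h.py
python3 - <<'E'
from h import *
s=load('side'); im=cv2.resize(cv2.imread('pics/side0.png'),(560,420),interpolation=cv2.INTER_AREA)
g=im.max(2)
for v in range(172,192): print(v,' '.join('%3d'%x for x in g[v,268:296]))
n=LR.apply([1,0,0])
for y in (70,95,120,145): print(y,np.round([proj(s,L([44,y+d,211])) for d in(-25,25)],1).tolist(),'lip',np.round(proj(s,L([30,y,257])),1))
print('lip ends',proj(s,L([30,0,257])),proj(s,L([30,200,257])))
plan([(L([-60,120,190]),down(YAW,.7)),(L([-60,120,190]),down(YAW,0))])
E
```

```text
172 182 182 185 188 192 193 197 203 210 214 217 220 224 227 229 230 232 234 235 235 235 235 234 233 231 230 228 228
173 181 180 180 184 188 189 189 193 197 201 204 209 214 218 221 222 224 229 231 233 233 233 234 234 234 234 233 233
174 182 181 181 184 185 184 182 184 188 192 195 198 203 207 211 213 217 221 224 226 227 229 231 232 234 234 235 235
175 183 183 184 186 186 182 179 177 179 183 185 185 187 191 196 200 205 209 212 213 214 216 220 224 228 232 236 236
176 182 183 184 186 186 182 179 177 177 177 174 169 170 175 182 190 195 199 201 201 201 203 208 213 219 225 231 231
177 180 180 181 184 185 182 180 178 175 169 156 143 135 142 157 171 180 186 189 191 192 193 195 199 205 212 218 217
178 179 180 181 182 182 181 179 176 170 156 131 107  92  99 117 135 151 164 172 181 185 188 190 193 196 200 205 201
179 180 180 180 181 181 180 178 171 157 134 101  73  56  60  74  91 109 127 141 160 171 181 185 189 191 194 197 189
180 180 180 181 181 181 177 171 157 133 102  70  50  38  38  44  54  66  81  98 123 143 160 170 176 183 189 192 181
181 181 181 181 182 179 172 159 136 106  77  54  43  38 
[... 1058 characters left out ...]
4 140 124 118 116 115 116 117 116 116 117 117
191 184 182 181 178 176 174 174 175 176 178 178 177 182 193 205 199 174 141 124 117 116 116 116 117 116 116 117 116
70 [[290.1, 193.1], [281.7, 189.4]] lip [282.  178.8]
95 [[285.8, 191.2], [277.6, 187.6]] lip [277.8 177.2]
120 [[281.7, 189.4], [273.7, 185.9]] lip [273.8 175.6]
145 [[277.6, 187.6], [269.9, 184.3]] lip [269.9 174. ]
lip ends (np.float64(294.3084205009924), np.float64(183.77040327929055)) (np.float64(261.560114678049), np.float64(170.65043778474057))
q [-0.58  0.18 -0.46  0.93  0.   -0.68] p [ 0.4018 -0.1861  0.1393] F [ 0.8 -0.  -0.1] w 1.0 t 9.9
[-0.    -0.7   -0.001] [-86.3 249.9 -50.6]
[ 0.    -0.    -0.001] [-86.3 249.9 -50.6]
```

The rocker's dark patch spans pixels u 274–286, v 178–186, with its lower corner at (280.5,186), giving a middle near y ≈ 121.

Request:
drive_tool --deltas "0 -0.1 0 -5 35 -10 255; 0 -0.2 0 -15 70 -20 255; 0 -0.3 0 -25 110 -30 255; 0 -0.4 0 -40 150 -40 255; 0 -0.5 0 -50 190 -50 255; 0 -0.6 0 -65 225 -50 255; 0 -0.7 0 -80 250 -50 255; 0 -0.7 0 -86 250 -50 255"

```text
t: 10.7
tcp_pos: [0.4724, 0.0758, 0.2035]
orientation: [-0.053, 0.938, 0.019, 0.343]
ft_force: [-0.0, 0.1, 0.6]
gripper_width: -0.001
grip_force: 0.0
```

Run:
```python
from h import *
plan([(L([-30,121,150]),down(YAW,.75)),(L([45,121,150]),down(YAW,.8)),(L([50,121,160]),down(YAW,1.13))])
```

```text
q [-0.03 -0.31 -1.01  0.17  0.09 -0.11] p [0.4724 0.0758 0.2035] F [-0.   0.1  0.6] w -0.001 t 10.7
[ 0.005 -0.049  0.006] [20.  -2.5 53.1]
[ 0.005 -0.099  0.006] [-37.4  -3.  101.4]
[ 0.006 -0.429  0.005] [-47.6  -3.1  97. ]
```

Request:
drive_tool --deltas "0 -0.03 0 10 0 27 255; 0 -0.05 0 18 -2 54 255; 0 -0.07 0 0 -2 70 255; 0 -0.1 0 -18 -3 86 255; 0 -0.1 0 -37 -3 101 255; 0 -0.1 0 -37 -3 101 255"

```text
t: 11.3
tcp_pos: [0.5725, 0.0801, 0.1503]
orientation: [-0.049, 0.926, 0.02, 0.375]
ft_force: [-0.2, -0.3, 0.4]
gripper_width: -0.002
grip_force: 0.0
```

Run:
```python
from h import *
plan([(L([50,121,160]),down(YAW,1.13)),(L([50,121,183]),down(YAW,1.13))])
```

```text
q [-0.02  0.01 -1.02 -0.22  0.08 -0.09] p [0.5725 0.0801 0.1503] F [-0.2 -0.3  0.4] w -0.002 t 11.3
[ 0.001 -0.36  -0.   ] [-6.   4.  -7.7]
[ 0.001 -0.36  -0.   ] [-22.    4.  -24.2]
```

Run:
```python
from h import *
plan([(L([38,121,160]),down(YAW,.74)),(L([39,121,182]),down(YAW,.74)),(L([39,121,194]),down(YAW,.74))])
```

```text
q [-0.02  0.01 -1.02 -0.22  0.08 -0.09] p [0.5725 0.0801 0.1503] F [-0.2 -0.3  0.4] w -0.002 t 11.3
[0.001 0.03  0.   ] [  2.6   4.  -16.1]
[0.001 0.03  0.   ] [-13.4   4.  -31.2]
[0.001 0.03  0.   ] [-21.8   4.  -39.8]
```

Request:
drive_tool --deltas "0 0.04 0 2 4 -10 255; 0 0.04 0 3 4 -16 255; 0 0.04 0 -6 4 -24 255; 0 0.04 0 -13 4 -31 255; 0 0.04 0 -13 4 -31 255"

```text
t: 11.8
tcp_pos: [0.5597, 0.0827, 0.1857]
orientation: [-0.049, 0.932, 0.019, 0.36]
ft_force: [-0.1, 0.2, 0.7]
gripper_width: 0.002
grip_force: 0.0
```

Run:
```python
from h import *
o=ctrl.get_obs();print((LR.inv().apply(o['tcp_pos']-O)*1000).round(1), R.from_quat(o['orientation']).apply([0,0,1]).round(3))
plan([(L([39,121,182]),down(YAW,.74)),(L([39,121,200]),down(YAW,.74)),(L([32,121,214]),down(YAW,.74))])
d=grab('side');a=cv2.resize(d['frame'][130:250,220:360],(700,600),interpolation=cv2.INTER_CUBIC)
cv2.imwrite('pics/g4.png',a[:,:,::-1])
```

```text
[ 38.6 121.  185.7] [ 0.668  0.071 -0.741]
q [-0.01 -0.08 -0.94 -0.02  0.07 -0.08] p [0.5597 0.0827 0.1857] F [-0.1  0.2  0.7] w 0.002 t 11.8
[ 0.    -0.003  0.   ] [ 2.1 -0.   3. ]
[ 0.    -0.003  0.   ] [ -9.9  -0.  -10.3]
[ 0.    -0.003  0.   ] [-14.2  -0.  -25.4]
```

View pics/g4.png

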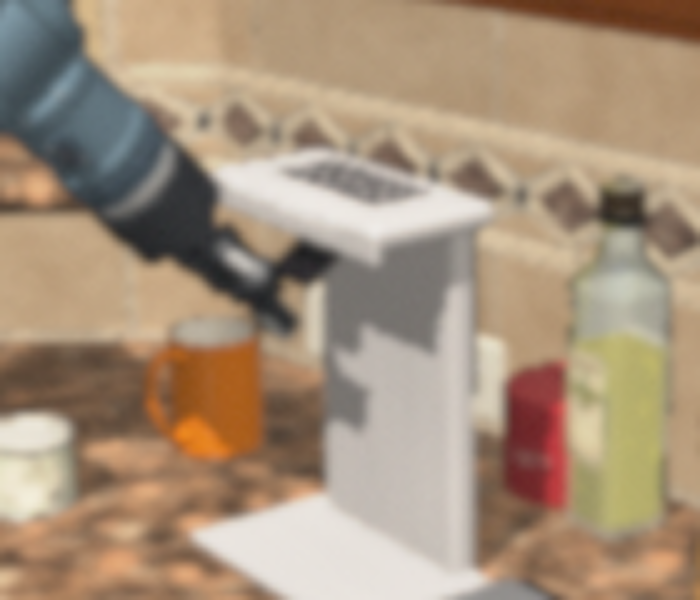

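The finger tip at (285,325) lies just below and in front of the dark rocker at (305,262); the body is clear of the lip. Tilt slightly more and raise in small steps.

Request:
drive_tool --deltas "0 -0.07 0 0 0 0 255; 0 -0.07 0 -3 0 -3 255; 0 -0.07 0 -5 0 -6 255; 0 -0.07 0 -5 0 -6 255"

```text
t: 12.25
tcp_pos: [0.5567, 0.0828, 0.1895]
orientation: [-0.048, 0.92, 0.021, 0.388]
ft_force: [-0.0, -0.6, -0.1]
gripper_width: -0.003
grip_force: 0.0
```

Request:
drive_tool --deltas "0 0 0 -2 0 -2 255; 0 0 0 -4 0 -4 255; 0 0 0 -4 0 -4 255"

```text
t: 12.55
tcp_pos: [0.5581, 0.0828, 0.1968]
orientation: [-0.049, 0.919, 0.021, 0.39]
ft_force: [-0.4, -0.7, -0.1]
gripper_width: -0.003
grip_force: 0.0
```

Request:
drive_tool --deltas "0 0 0 -2 0 -2 255; 0 0 0 -3 0 -3 255; 0 0 0 -3 0 -3 255"

```text
t: 12.85
tcp_pos: [0.5582, 0.0828, 0.2011]
orientation: [-0.049, 0.919, 0.021, 0.39]
ft_force: [0.3, -0.1, 0.3]
gripper_width: 0.003
grip_force: 0.0
```

Request:
drive_tool --deltas "0 0 0 -2 0 -2 255; 0 0 0 -3 0 -3 255; 0 0 0 -3 0 -3 255"

```text
t: 13.15
tcp_pos: [0.5581, 0.0828, 0.2053]
orientation: [-0.048, 0.919, 0.021, 0.39]
ft_force: [0.0, 0.4, 0.3]
gripper_width: 0.0
grip_force: 0.0
```

Request:
drive_tool --deltas "0 0 0 -2 0 2 255; 0 0 0 -4 0 4 255; 0 0 0 -4 0 4 255"

```text
t: 13.45
tcp_pos: [0.5623, 0.0834, 0.2031]
orientation: [-0.048, 0.92, 0.021, 0.388]
ft_force: [-3.5, -0.4, -2.4]
gripper_width: 0.006
grip_force: 1.8
```

Request:
drive_tool --deltas "0 0 0 -1 0 -2 255; 0 0 0 -2 0 -3 255; 0 0 0 -2 0 -3 255"

```text
t: 13.75
tcp_pos: [0.5604, 0.0832, 0.2056]
orientation: [-0.048, 0.921, 0.021, 0.387]
ft_force: [-4.7, -1.4, -8.2]
gripper_width: 0.002
grip_force: 4.3
```

Request:
drive_tool --deltas "0 0 0 -1 0 -2 255; 0 0 0 -2 0 -4 255; 0 0 0 -2 0 -4 255"

```text
t: 14.05
tcp_pos: [0.5581, 0.083, 0.2091]
orientation: [-0.048, 0.921, 0.021, 0.386]
ft_force: [-8.3, -3.2, -7.9]
gripper_width: -0.003
grip_force: 5.7
```

Request:
drive_tool --deltas "0 0 0 -1 0 -2 255; 0 0 0 -2 0 -4 255; 0 0 0 -2 0 -4 255"

```text
t: 14.35
tcp_pos: [0.5561, 0.0827, 0.2128]
orientation: [-0.048, 0.921, 0.021, 0.386]
ft_force: [-9.2, -1.1, -6.3]
gripper_width: -0.001
grip_force: 6.2
```

Request:
drive_tool --deltas "0 0 0 -1 0 -2 255; 0 0 0 -2 0 -4 255; 0 0 0 -2 0 -4 255"

```text
t: 14.65
tcp_pos: [0.5543, 0.0825, 0.2166]
orientation: [-0.048, 0.921, 0.021, 0.385]
ft_force: [-10.6, -2.7, -6.8]
gripper_width: -0.001
grip_force: 6.5
```

Request:
drive_tool --deltas "0 0 0 -2 0 -2 255; 0 0 0 -4 0 -4 255; 0 0 0 -4 0 -4 255"

```text
t: 14.95
tcp_pos: [0.5526, 0.0825, 0.2196]
orientation: [-0.048, 0.922, 0.021, 0.383]
ft_force: [-8.3, -0.3, -15.1]
gripper_width: 0.006
grip_force: 8.4
```

Run:
```python
from h import *
d=grab('side');a=cv2.resize(d['frame'][150:210,240:310],(700,600),interpolation=cv2.INTER_CUBIC)
cv2.imwrite('pics/g5.png',a[:,:,::-1])
```

```text
(no output)
```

View pics/g5.png

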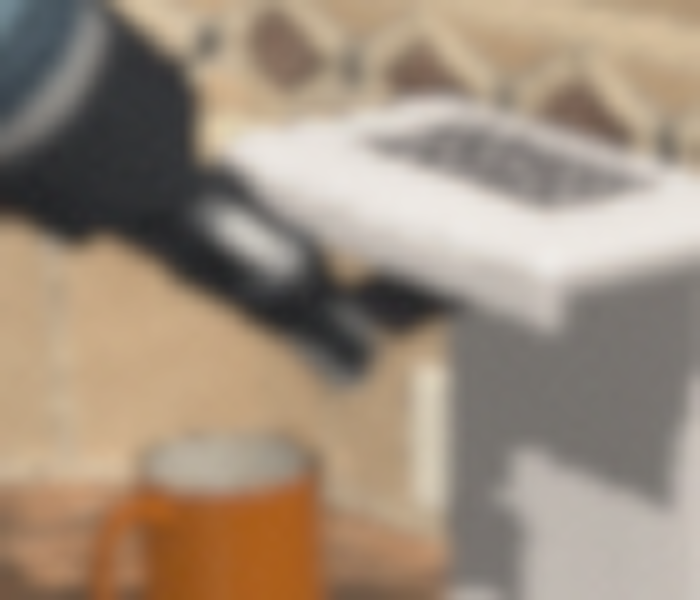

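The rocker has risen to about (400,300), its lower corner now ~3.5 original pixels higher than before, matching the full stroke. One small extra push, then withdraw.

Request:
drive_tool --deltas "0 0 0 -1 0 -1 255; 0 0 0 -2 0 -2 255; 0 0 0 -2 0 -2 255; 0 0 0 -2 0 -2 255"

```text
t: 15.4
tcp_pos: [0.5517, 0.0825, 0.221]
orientation: [-0.048, 0.923, 0.021, 0.382]
ft_force: [-8.3, -1.1, -22.3]
gripper_width: -0.001
grip_force: 10.9
```

Request:
drive_tool --deltas "0 0 0 6 0 0 255; 0 0 0 15 0 0 255; 0 0 0 25 0 -8 255; 0 0.05 0 32 0 -25 255; 0 0.15 0 38 0 -45 255; 0 0.25 0 45 0 -65 255; 0 0.3 0 50 0 -85 255; 0 0.3 0 50 0 -85 255"

```text
t: 16.2
tcp_pos: [0.47, 0.0727, 0.2635]
orientation: [-0.051, 0.965, 0.013, 0.258]
ft_force: [0.6, 0.6, 0.5]
gripper_width: 0.004
grip_force: 0.0
```

Run:
```python
from h import *
plan([])
d=grab('side');t=grab('top')
a=cv2.resize(d['frame'][160:260,250:350],(400,400),interpolation=cv2.INTER_CUBIC)
b=cv2.resize(t['frame'][150:250,190:350],(400,250),interpolation=cv2.INTER_CUBIC)
im=np.zeros((400,800,3),np.uint8);im[:,:400]=a;im[:250,400:]=b
cv2.imwrite('pics/g6.png',im[:,:,::-1])
g=d['frame'].max(2)
for v in range(174,190): print(v,' '.join('%3d'%x for x in g[v,268:294]))
```

```text
q [-0.02 -0.26 -0.69  0.62  0.06 -0.11] p [0.47   0.0727 0.2635] F [0.6 0.6 0.5] w 0.004 t 16.2
174 182 182 181 183 188 184 183 183 186 190 195 197 203 209 212 214 216 220 225 227 229 231 232 234 234 235
175 183 184 185 186 188 183 177 174 174 177 181 184 190 194 198 202 205 211 214 214 217 219 223 226 230 234
176 182 182 185 188 186 182 175 165 155 148 148 158 170 178 185 191 195 199 200 201 200 203 208 214 219 227
177 180 181 184 184 181 172 159 137 118 102  97 113 129 144 160 174 184 189 193 192 192 193 195 199 205 214
178 179 180 182 180 168 146 122  96  74  60  57  64  77  96 119 139 156 169 177 185 187 191 191 195 196 201
179 179 179 179 173 150 115  80  62  49  43  44  42  43  56  72  91 112 129 146 165 177 184 187 190 193 195
180 180 181 180 173 148 109  73  55  49  46  44  44  43  42  46  60  74  92 113 136 153 165 175 180 186 192
181 180 181 181 178 162 134 105  82  64  51  46  47  46  52  64  80  89  96 107 120 130 139 149 159 170 183
182 181 181 181 181 175 161 146 126 103  82  66  59  68  86 106 122 122 115 114 117 119 122 125 132 145 156
183 181 180 180 182 179 176 169 159 146 127 109 104 112 131 147 152 143 125 117 117 118 117 118 120 125 132
184 181 179 180 181 180 178 175 174 168 158 151 149 154 163 171 168 149 128 118 117 117 117 116 116 117 120
185 182 181 179 178 177 177 176 176 174 173 172 170 173 179 184 177 155 130 118 117 118 116 116 116 117 117
186 182 181 180 178 175 175 175 175 176 176 176 176 180 192 200 194 168 135 119 116 117 117 116 115 117 118
187 183 182 179 176 172 171 173 175 175 176 178 176 179 197 213 211 181 141 121 118 117 116 117 117 117 117
188 183 183 178 174 169 167 170 174 176 177 178 178 178 196 213 210 180 141 120 118 116 116 116 117 116 118
189 184 182 180 174 167 166 170 175 178 178 178 177 176 193 210 205 176 139 121 117 117 117 117 117 116 117
```

View pics/g6.png

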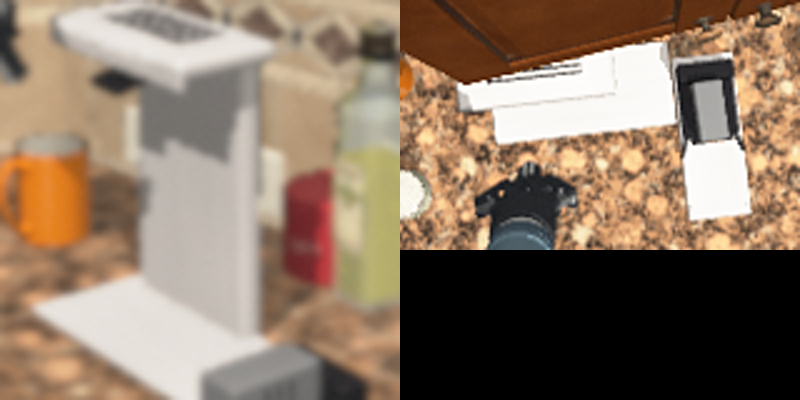

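Run:
```python
from h import *
s=load('side')
h=np.array([88,245]);r0=np.array([44,211])-h
for a in(0,.2,.27,.3,.32):
    c,sn=np.cos(a),np.sin(a); x,z=h+np.array([r0[0]*c-r0[1]*-sn*1, r0[1]*c-r0[0]*sn])
    l=np.array(proj(s,L([x,146,z])));r=np.array(proj(s,L([x,96,z])))
    sl=(r-l)[1]/(r-l)[0]
    print(a,round(x,1),round(z,1),l.round(2),r.round(2),'v on edge at u=277:',round(l[1]+sl*(277-l[0]),2))
old=cv2.resize(cv2.imread('pics/side0.png'),(560,420),interpolation=cv2.INTER_AREA).max(2)
for n,g in(('old',old),('new',s['frame'].max(2))):
    out=[]
    for u in range(274,281):
        col=g[179:190,u].astype(float); k=col.argmin() if n=='x' else int(np.where(col<110)[0].max())
        out.append(round(179+k+(110-col[k])/(col[k+1]-col[k]),2))
    print(n,out)
```

```text
0 44.0 211.0 [273.56 185.85] [281.51 189.32] v on edge at u=277: 187.35
0.2 38.1 220.4 [272.06 183.6 ] [280.   187.02] v on edge at u=277: 185.73
0.27 36.5 224.0 [271.64 182.72] [279.58 186.12] v on edge at u=277: 185.01
0.3 35.9 225.5 [271.48 182.32] [279.42 185.72] v on edge at u=277: 184.68
0.32 35.5 226.6 [271.37 182.06] [279.32 185.44] v on edge at u=277: 184.45Traceback (most recent call last):
  File "<stdin>", line 13, in <module>
    return umr_maximum(a, axis, None, out, keepdims, initial, where)
ValueError: zero-size array to reduction operation maximum which has no identity
```

```bash
python3 -c "
from rig import ctrl
print(ctrl.sign_off())"
```

```text
the job is handed in; nothing more can be done
None
```

I handed the job in at about 16 s: the battery is home against the end stop and released. The rocker was pushed up until it met a firm stop (about 22 N at the wrist); the camera puts it at roughly 0.29 rad, with 0.27 needed. The arm is clear of everything, but the hand-in gave no verdict.

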